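# Peel the top slide tray off the clinging stack and show it over the light pad

## Robot

A 6-joint arm with a two-finger parallel gripper is mounted at the origin on the work surface. World frame = base frame: x ahead of the robot, y to its left, z up, the work surface at z = 0. Lengths are in mm, angles in rad, forces in N, time in s.
With the tool pointing down it reaches from about 350 to 875 mm from the base axis. Payload 4.2 kg.
Tool frame: the origin (TCP) lies at the very end of the fingers, on their centre line; the grasp point (between the pads) lies 19 mm behind it (arm.pinch_z is the distance from the TCP to the grasp point, in mm); x points along the fingers, y is the direction in which the jaws open and shut, and the axes are right-handed (so a half turn about x gives the same grasp; the last joint's range is limited). The gripper opens to 85 mm and grips with 20 to 120 N. Pads are 22 mm wide; open, the fingers measure 114 mm over their backs; the gripper's body (76 mm by 85 mm) begins 54 mm behind the grasp point. The pads swing forward as they close: fully open they stand 13 mm farther back than shut.
Start: joints at [0.259, 0.385, 0.008, 0, -1.194, -0.259], TCP at [624.979, 0.025, 192.812] pointing down, gripper open.
Joint ranges: [-3.14, 3.14], [-1.21, 2.06], [-1.07, 1.41], [-3.16, 2.05], [-2.99, -0.16], [-3.1, 3.1]. Speed limits (rad/s): [2.79, 2.79, 3.14, 3.14, 3.14, 3.14].

## Interface

Orientations are given as a unit quaternion [x, y, z, w].
In Python, from bench import arm gives the robot as it stands.
- The arm moves only by the tool drive_tool, never from a script. Its argument "motion" is a list of rows, each a list of 4 numbers: the shift along the tool's x, y, z in mm, then the turn about the tool's x in degrees. In form: [[dx, dy, dz, spin], ...]. A call has 1 to 10 rows; each row shifts and turns the commanded pose from where the row before left it, along the tool's axes as they then stand; what a row does not reach is not made up. A row lasts 1/12 s, in which the tool goes at most 41.7 mm and 7.16 degrees, less where a joint would pass 70% of its speed; a pose out of reach is approached as far as the arm can. A call with a gripper value outside its range is refused whole. "grip" is the finger opening in mm, from 0 to 85.4, set as the call begins (left out, the last holds). The fingers move at their own pace and stop on an object; the grip force is fixed at half the most. Time passes only in rows, so rows that do not move let the fingers close. It gives the time, the measured TCP pose, the force and the opening at its end, in the units of the state.
- arm.read_state(): the state, without advancing time (a new reading comes with each control period).
- arm.get_image(name): name is "scene" or "side" or "wrist"; returns the picture (480x640x3 uint8, red, green, blue); there is no depth.
- arm.calibration(name): a dict with "K" (3x3 intrinsics, pixels), "eye" and "attitude" of the camera in the world; the wrist camera has in their place "T_tool_cam" (4x4, takes a point from camera to tool coordinates, whose origin is the TCP and whose axes are the tool frame's). Camera axes: x right, y up, looking along -z (the intrinsics and any distortion apply to the point x, -y, -z); pixel columns grow to the right and rows downward; lengths in mm; the calibration is good to about 2 mm. The wrist camera is an equidistant fisheye: a pixel r from the principal point sees the ray r / f radians off the axis. A picture is of the moment at which its call begins: read the wrist's pose just before it. calibration takes no time and is no camera call.
- arm.job_done(): hands the job in, once; it reports no verdict.
The state is a dict: "clock": time; "joints": joint angles; "joint_vel": joint speeds; "joint_efforts": joint torques, N m; "position": TCP position; "ee_rot": TCP orientation; "contact_force": force on the tool from outside, world axes, zero at the start; "wrist_torque": the same for the moment, N m; "gripper_width": finger opening in mm.
Only numpy, scipy, OpenCV 4.12 (cv2) and the standard library are available. Lean on these libraries where they do the work, as an engineer would, in place of code of your own. Each camera call takes 0.05 s, during which the arm holds its last target. There are 200 camera calls.

## Task

Clear the slide basket off the tray stack by hanging it by its blue handle bar on the hook stand. Then peel the top tray off the clinging stack by its orange corner tab: raise that corner first, with the opposite corner still down under its clip, then draw it out, so that the rest of the stack stays down in its cradle. Finish while holding the tray by its tab, level and still over the middle of the lit pad, about a hand's breadth above it and touching nothing else; leave the other things on the bench alone.

Things in the scene. Friction and masses are not known exactly. Their poses are not given: they have to be found in the camera images.
- basket: Steel slide basket, 116 (its x) x 60 (its y) x 40 mm, 0.14 to 0.26 kg, with glass slides reaching 54 mm up. At the start it stands on the top tray's floor, its x along the tray's x within 0.05 rad. A stiff bail (it does not fold) rises over it: see basket_bar. Origin: centre of its underside, z up.
- basket_bar (a point): Centre of the blue handle bar, 110 mm above the basket's underside. The bar is 10 x 10 mm in section and 116 mm long, along the basket's x, on uprights 6 mm thick at x = +-55 mm; 65 mm are free under it. Grip it 25 to 32 mm beside its middle, which is then free for the hook. Axes as the basket.
- hook: Fixed stand with one hook: a level round arm 8 mm thick, centre line 200 mm up, runs from the post (16 mm thick, at x = +100 mm, no higher than the arm) along its own -x past the origin to x = -22 mm, then turns up to a tip at x = -34 mm, 224 mm up. Base plate 110 x 110 x 14 mm under the post. Origin: on the table right below the hanging place; x points to the post, z up.
- hook_seat (a point): The hanging place: top of the hook's arm, 204 mm above the table, right above the hook's origin. A hung bar lies across the arm here at a right angle, its centre 5 mm higher. The basket's body (top 70 mm below the bar's centre) must pass below the arm: bring the bar in over the upturned tip from the arm's open end, with the arm in the window under the bar, then lower. Axes as the hook.
- tray: The top tray: pale plastic, 160 (its x) x 120 (its y) mm, 80 g. Origin: centre of its underside, z up. Floor 132 x 92 x 4 mm; flange round it 5 to 8 mm above the underside. An orange tab stands on the +x +y corner. The floor nests 4 mm deep, 2 mm play, in the next tray, whose two rubber pads pinch its long sides (about 5 N in all to pull free). The corner opposite to the tab is under a clip.
- tray_tab (a point): Middle of the orange tab's top edge, at x = 69, y = 52, z = 40 mm of the tray. The tab is an upright slab 26 mm long, 8 mm thick, 32 mm above the flange, its length along the tray's diagonal (0.6435 rad from the tray's x towards y): pinch it across. A firm grip keeps the tray from turning in it, so tip the gripper along with the tray as the corner rises. Axes as the tray.
- tray_far_corner (a point): Tucked flange corner opposite to the tab, at x = -78, y = -58, z = 8 mm of the tray. A black clip of the stack overlaps it by 6 mm along x and y, so a straight lift drags at the stack and twists the tab in the grip. Tip the tray up at the tab about this corner by 0.25 to 0.35 rad, draw it 14 mm towards the tab until clear of the clip, then lift. Axes as the tray.
- stack: The rest of the nested stack: five pale trays 160 x 120 mm, together 40 mm high and 0.9 kg, loose in the cradle and to be left there as one; a black clip, 48 mm high, stands on its -x -y corner. Origin: centre of its underside, 8 mm above the table; the top tray's underside starts 36 mm above it.
- cradle: Black fixed cradle under the stack: plate 196 x 156 x 8 mm with a 22 mm high rail along the middle of each side, 30 mm above the table. Origin: centre of its underside.
- light_pad: Fixed flat light pad, 220 x 170 mm, 13 mm high, black frame and bright white face. Origin: centre of its underside, on the table.
- bottle: Bystander, to be left alone: amber glass bottle, black cap, 40 mm across, 90 mm tall. Origin: centre of its underside.
- jar: Bystander, to be left alone: green glass jar, white lid, 60 mm across, 80 mm tall. Origin: centre of its underside.
- beaker: Bystander, to be left alone: clear open cup, 64 mm across, 80 mm tall. Origin: centre of its underside.
- dish: Bystander, to be left alone: closed pale culture dish, 90 mm across, 16 mm high. Origin: centre of its underside.
- slide_box: Bystander, to be left alone: blue slide box with a white band, 100 x 85 x 30 mm. Origin: centre of its underside.
- tube_rack: Bystander, to be left alone: red tube rack with white tubes, 120 x 60 x 65 mm. Origin: centre of its underside.

How it is judged (in metres and radians):
On the way, in this order (a step that is already met when the one before it is completed fails the run):
1. the basket hangs by its handle bar on the hook, let go (distance between basket_bar and hook_seat below 0.035 m and contact force between basket and hook above 0.5 N and contact force between basket and the fingers below 0.05 N), for 0.3 s.
2. the tab corner of the tray is raised, the opposite corner still down on the stack (z of tray_tab in the frame of stack above 0.091 m and z of tray_far_corner in the frame of stack below 0.052 m and contact force between tray and the fingers above 0.3 N), for 0.1 s.
At the end, for the whole second after the job is handed in: Basket hangs free, bar within 35 mm of the hook's hanging place. Fingers hold the tray, still, within 10 degrees of level, centre within 45 mm of the pad's in plan, underside 50 to 180 mm above the table, clear of pad and stack. Rest of the stack level, within 12 mm of its start (all of step 1 and horizontal distance between tray and light_pad below 0.045 m and height (world z) of tray between 0.05 and 0.18 m and angle between tray's own z axis and vertical below 0.17 rad and contact force between tray and the fingers above 0.5 N and contact force between tray and light_pad below 0.05 N and contact force between tray and stack below 0.05 N and linear speed of tray below 0.04 m/s and distance of stack from where it was at the start of the episode below 0.012 m and angle between stack's own z axis and vertical below 0.05 rad); the arm keeps its last pose, push and grip.
It fails at once if the rest of the stack is pulled up or out of its cradle (more than 20 mm) (distance of stack from where it was at the start of the episode above 0.02 m).
It fails at once if another thing on the bench is pushed more than 30 mm (distance of any of bottle, jar, beaker, dish, slide_box, tube_rack from where it was at the start of the episode above 0.03 m).
It also fails if it takes over 67 s, if anything falls off the work surface, if the arm or the gripper's body presses on something with over 40 N, if the wrist force passes 120 N, or if a joint passes its speed limit or range.

## Working session

There is one attempt and no reset: what is moved stays moved. The work goes in short steps, Python scripts to look and compute and a tool call to move; the robot and the scene stay as the last step left them, time stands still between calls to the robot, and variables do not carry over. Pictures are saved under pics/ and viewed, about 8 in all and at most 12, crops included, and the job is handed in when it is done.

Besides the shell and the picture viewer there is one more tool, called after "Call:" as name(argument=value, ...), one argument or row to a line, values as JSON. drive_tool: Moves the arm, as the interface text tells. Its arguments: {"type":"object","properties":{"motion":{"type":"array"},"grip":{"type":"number"}},"required":["motion"]}

```bash
mkdir -p pics; ls; python3 - <<'E'
from bench import arm
import cv2, numpy as np
print(arm.read_state())
for n in ["scene","side","wrist"]:
    print(n, arm.calibration(n))
    im=arm.get_image(n); cv2.imwrite(f"pics/{n}0.png", im[:,:,::-1])
E
```

```text
pics
{'clock': 0.0, 'joints': array([ 2.58611061e-01,  3.85562770e-01,  6.61419723e-03, -4.87656428e-04,
       -1.19402733e+00, -2.58584475e-01]), 'joint_vel': array([0.00030707, 0.00078605, 0.00077607, 0.00144344, 0.00079031,
       0.00121865]), 'joint_efforts': array([-9.55001960e-04, -3.92286408e+01,  1.88399577e+01,  4.18616563e+00,
       -4.72148502e-03,  8.27910434e-07]), 'position': array([6.24318587e+02, 1.49838173e-02, 1.91715080e+02]), 'ee_rot': array([-0.4994354 ,  0.50062357,  0.50048731,  0.49945247]), 'contact_force': array([-0.71854452, -0.89313781,  0.15529966]), 'wrist_torque': array([-0.04257972,  0.00743709, -0.0202306 ]), 'gripper_width': 85.53923333311687}
scene {'K': array([[506.19300573,   0.        , 319.46636537],
       [  0.        , 506.19300573, 238.97832589],
       [  0.        ,   0.        ,   1.        ]]), 'eye': array([1647.86880302,  370.7958345 ,  879.66575323]), 'attitude': array([0.27787826, 0.3984361 , 0.70373455, 0.51844964])}
side {'K': array([[493.2353668 ,   0.        , 320.47049932],
       [  0.        , 493.2353668 , 244.76055672],
       [  0.        ,   0.        ,   1.        ]]), 'eye': array([  495.06884428, -1202.41170214,   863.39371371]), 'attitude': array([ 0.49714606, -0.00429238, -0.02042414,  0.86741583])}
wrist {'K': array([[371.64829954,   0.        , 318.23115417],
       [  0.        , 371.64829954, 241.09394038],
       [  0.        ,   0.        ,   1.        ]]), 'T_tool_cam': array([[-1.07781198e-04,  2.84585166e-01, -9.58650756e-01,
        -1.80578742e+02],
       [ 9.99999962e-01,  2.73032704e-04, -3.13775757e-05,
         2.53453731e-01],
       [ 2.52813416e-04, -9.58650723e-01, -2.84585185e-01,
        -7.23620970e+01],
       [ 0.00000000e+00,  0.00000000e+00,  0.00000000e+00,
         1.00000000e+00]])}
```

View pics/scene0.png

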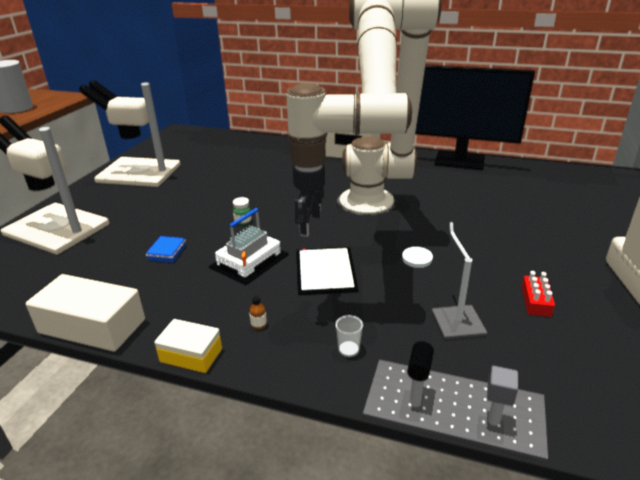

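View pics/side0.png

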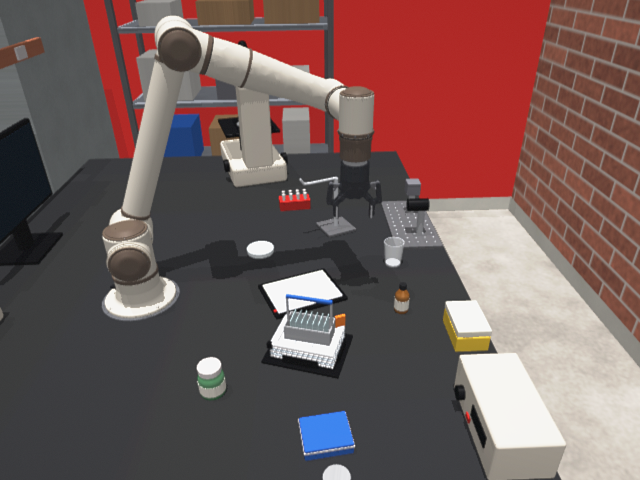

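```bash
cat > h.py <<'E'
import numpy as np, cv2
from scipy.spatial.transform import Rotation as R
from bench import arm
def ray(n,u,v):
    c=arm.calibration(n); K=c["K"]
    d=np.array([(u-K[0,2])/K[0,0],-(v-K[1,2])/K[1,1],-1]); d=R.from_quat(c["attitude"]).apply(d)
    return c["eye"],d/np.linalg.norm(d)
def proj(n,P):
    c=arm.calibration(n); K=c["K"]; p=R.from_quat(c["attitude"]).inv().apply(np.array(P,float)-c["eye"])
    p=np.atleast_2d(p); return np.c_[K[0,2]-K[0,0]*p[:,0]/p[:,2], K[1,2]+K[1,1]*p[:,1]/p[:,2]]
def atz(n,u,v,z):
    e,d=ray(n,u,v); return e+d*(z-e[2])/d[2]
def tri(obs):
    A=np.zeros((3,3));b=np.zeros(3)
    for n,u,v in obs:
        e,d=ray(n,u,v);M=np.eye(3)-np.outer(d,d);A+=M;b+=M@e
    x=np.linalg.solve(A,b); return x,[np.linalg.norm((np.eye(3)-np.outer(ray(*o)[1],ray(*o)[1]))@(x-ray(*o)[0])) for o in obs]
def crop(im,x0,y0,s,w=400,h=300):
    c=im[y0:y0+h//s,x0:x0+w//s]; c=cv2.resize(c,None,fx=s,fy=s,interpolation=cv2.INTER_CUBIC)
    for i in range(0,w//s,10): cv2.putText(c,str(x0+i),(i*s,8),0,.28,(0,255,255),1); cv2.line(c,(i*s,10),(i*s,14),(0,255,255),1)
    for i in range(0,h//s,10): cv2.putText(c,str(y0+i),(0,i*s+3),0,.28,(0,255,255),1); cv2.line(c,(20,i*s),(24,i*s),(0,255,255),1)
    return c
E
python3 - <<'E'
from h import *
s=cv2.imread("pics/scene0.png");d=cv2.imread("pics/side0.png")
m=np.vstack([np.hstack([crop(s,200,205,4),crop(d,262,285,4)]),np.hstack([crop(s,415,222,3)[:300,:400],np.zeros((300,1,3),np.uint8),crop(d,290,170,4)])])[:, :800]
cv2.imwrite("pics/m1.png",m)
E
```

```text
(no output)
```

View pics/m1.png

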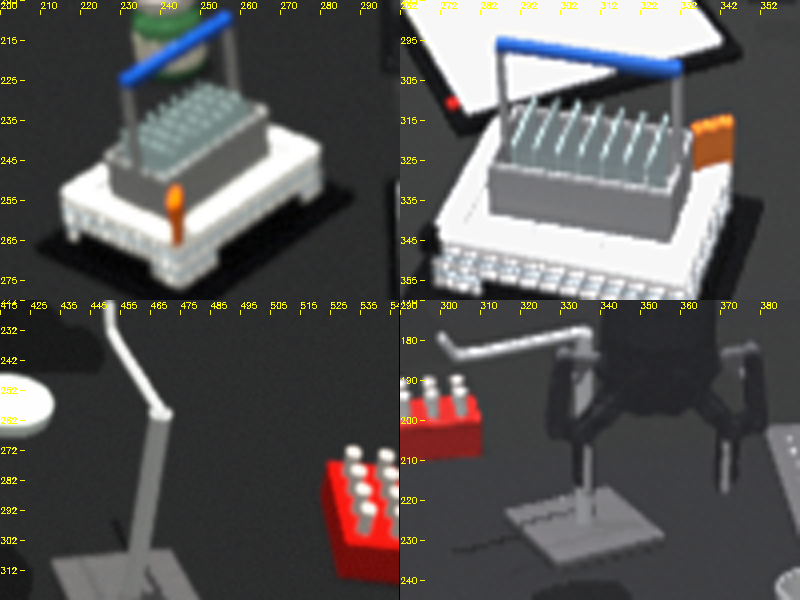

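```bash
python3 - <<'E'
from h import *
np.set_printoptions(precision=1,suppress=True)
def s(p,o,k=4,ox=0,oy=0): return ((p[0]-ox)/k+o[0],(p[1]-oy)/k+o[1])
S=lambda u,v:("scene",)+s((u,v),(200,205))
D=lambda u,v:("side",)+s((u,v),(262,285),4,400)
HS=lambda u,v:("scene",)+s((u,v),(415,222),3,0,300)
HD=lambda u,v:("side",)+s((u,v),(290,170),4,400,300)
pts={"bar+":[S(126,79),D(679,69)],"bar-":[S(227,18),D(501,44)],"tab":[S(175,190),D(712,122)],"tabbase":[S(178,243),D(714,165)],
"posttop":[HS(163,411),HD(585,331)],"bend":[HS(109,323),HD(456,357)]}
for k,o in pts.items():
    x,r=tri(o); print(k,x,np.array(r))
for z,k in [(158,"bar+"),(158,"bar-"),(84,"tab"),(200,"posttop"),(200,"bend")]:
    print(k,[atz(*o,z) for o in pts[k]])
print("tip side",atz(*HD(441,337),224),"tip scene",atz("scene",452,225,224))
for u,v in [(313,163),(321,145),(278,128),(62,190),(180,267),(0,0)]: print("trayscene",u,v,atz(*S(u,v),52))
# light pad corners (scene frame)
for n,c in {"scene":[(297,250),(350,248),(355,290),(299,293)],"side":[(260,291),(325,271),(346,293),(281,313)]}.items():
    P=[atz(n,*q,13) for q in c]; print(n,P,np.mean(P,0))
E
```

```text
bar+ [ 548.3 -266.5  158.2] [2.2 2.2]
bar- [ 443.  -234.6  157.2] [1.8 1.8]
tab [ 571.1 -225.8   85.4] [2.5 2.5]
tabbase [ 575.3 -223.4   45.5] [0.8 0.8]
posttop [603.5 387.7 199.9] [1.7 1.7]
bend [490.2 333.7 204.3] [3.9 3.9]
bar+ [array([ 544.5, -266.7,  158. ]), array([ 549.7, -269. ,  158. ])]
bar- [array([ 441.3, -234.2,  158. ]), array([ 444.3, -238.2,  158. ])]
tab [array([ 565.7, -226.6,   84. ]), array([ 572.8, -227. ,   84. ])]
posttop [array([600.8, 388.4, 200. ]), array([604.2, 383.5, 200. ])]
bend [array([475.5, 334.7, 200. ]), array([492.1, 334.9, 200. ])]
tip side [480.2 321.7 224. ] tip scene [493.1 335.3 224. ]
trayscene 313 163 [ 458.8 -165.2   52. ]
trayscene 321 145 [ 433.1 -168.9   52. ]
trayscene 278 128 [ 419.1 -210.6   52. ]
trayscene 62 190 [ 545.6 -332.5   52. ]
trayscene 180 267 [ 611.4 -204.8   52. ]
trayscene 0 0 [ 287.6 -529.7   52. ]
scene [array([ 409.6, -124.4,   13. ]), array([352.7,  32.3,  13. ]), array([556.6, 101.3,  13. ]), array([613.2, -44. ,  13. ])] [483.   -8.7  13. ]
side [array([353.1, -10.6,  13. ]), array([549.4,  84.8,  13. ]), array([605.1, -35. ,  13. ]), array([ 418.1, -118.1,   13. ])] [481.4 -19.7  13. ]
```

```bash
cat >> h.py <<'E'
def go(p,yaw=None):
    """print the tool-frame shift to TCP target p, and spin to put tool y (or -y) at world yaw"""
    s=arm.read_state(); r=R.from_quat(s["ee_rot"]); M=r.as_matrix()
    print("t",round(s["clock"],2),"pos",s["position"].round(1),"F",s["contact_force"].round(1),"T",s["wrist_torque"].round(2),"w",round(s["gripper_width"],1),"q",s["joints"].round(2),"tilt",round(np.degrees(np.arccos(-M[2,0])),1))
    print(" axes y",M[:,1].round(2),"z",M[:,2].round(2),"shift",r.inv().apply(np.array(p)-s["position"]).round(1))
    if yaw is not None:
        y=M[:,1]; a=np.arctan2(y[1],y[0]); d=-(yaw-a) # tool x down: spin + turns world yaw -
        print(" spin deg",np.degrees((d+np.pi/2)%np.pi-np.pi/2).round(1))
E
python3 - <<'E'
from h import *
a=-.295
m=np.array([495.6,-250.5]); g=m+28*np.array([np.cos(a),np.sin(a)])
go([*g,245],a+np.pi/2)
E
```

```text
t 0.15 pos [624.5  -0.  192. ] F [0.3 0.7 0.1] T [-0.02 -0.03  0.01] w 85.2 q [ 0.26  0.39  0.01 -0.   -1.19 -0.26] tilt 0.1
 axes y [-1.  0.  0.] z [ 0.  1. -0.] shift [ -52.8  102.2 -258.7]
 spin deg -73.1
```

Call:
drive_tool(
  motion=[
    [-10,5,-15,0],
    [-10,10,-30,0],
    [-10,10,-30,0],
    [-10,12,-30,0],
    [-8,12,-30,0],
    [-5,12,-30,0],
    [0,12,-30,0],
    [0,12,-30,0],
    [0,12,-25,0],
    [0,5,-9,0],
  ],
  grip=85,
)

```text
clock: 0.98
position: [520.9, -262.1, 246.3]
ee_rot: [-0.499, 0.501, 0.499, 0.501]
contact_force: [0.1, -0.4, -0.3]
gripper_width: 84.7
```

Call:
drive_tool(
  motion=[
    [0,0,0,-7],
    [0,0,0,-7],
    [0,0,0,-7],
    [0,0,0,-7],
    [0,0,0,-7],
    [0,0,0,-7],
    [0,0,0,-7],
    [0,0,0,-7],
    [0,0,0,-7],
    [0,0,0,-7],
  ],
)

```text
clock: 1.82
position: [522.8, -258.9, 246.1]
ee_rot: [0.697, -0.121, -0.697, -0.121]
contact_force: [-0.6, -0.1, 0.7]
gripper_width: 85.0
```

Call:
drive_tool(
  motion=[
    [0,0,0,-3],
    [0,0,0,0],
  ],
)

```text
clock: 1.98
position: [522.8, -258.9, 246.1]
ee_rot: [0.699, -0.104, -0.699, -0.104]
contact_force: [-0.6, -0.2, -0.5]
gripper_width: 84.7
```

```bash
python3 - <<'E'
from h import *
a=-.295
m=np.array([495.6,-250.5]); g=m+28*np.array([np.cos(a),np.sin(a)])
go([*g,139],a+np.pi/2)
cv2.imwrite("pics/w1.png",cv2.cvtColor(arm.get_image("wrist"),cv2.COLOR_RGB2BGR))
E
```

```text
t 1.98 pos [ 522.8 -258.9  246.1] F [-0.6 -0.2 -0.5] T [-0.02  0.01  0.01] w 84.7 q [-0.18  0.28 -0.01 -0.   -1.28  1.46] tilt 0.0
 axes y [-0.29 -0.96 -0.  ] z [-0.96  0.29 -0.  ] shift [ 1.071e+02 -1.000e-01  5.000e-01]
 spin deg -0.0
```

View pics/w1.png

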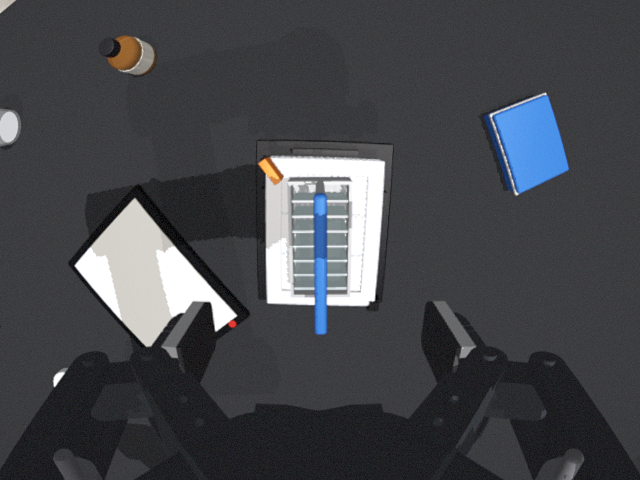

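```bash
cat >> h.py <<'E'
def wz(u,v,z,st=None):
    c=arm.calibration("wrist");K=c["K"];T=c["T_tool_cam"]; s=st or arm.read_state(); M=R.from_quat(s["ee_rot"])
    x,y=u-K[0,2],v-K[1,2]; r=np.hypot(x,y); th=r/K[0,0]; k=np.sin(th)/max(r,1e-9)
    d=M.apply(T[:3,:3]@np.array([x*k,-y*k,-np.cos(th)])); e=M.apply(T[:3,3])+s["position"]
    return e+d*(z-e[2])/d[2]
E
python3 - <<'E'
from h import *
np.set_printoptions(precision=1,suppress=True)
print("bar",wz(320,194,163),wz(320,332,158),"tab top",wz(264,161,84),wz(274,174,84))
print("tray corners", *[wz(*p,52) for p in [(385,159),(266,303),(379,306)]])
E
```

```text
bar [ 550.3 -268.6  163. ] [ 439.8 -234.9  158. ] tab top [ 583. -225.   84.] [ 568.6 -230.1   84. ]
tray corners [ 548.5 -337.5   52. ] [ 433.3 -169.9   52. ] [ 392.  -290.6   52. ]
```

Call:
drive_tool(
  motion=[
    [20,0,0,0],
    [25,0,0,0],
    [25,0,0,0],
    [20,0,0,0],
    [10,0,0,0],
    [7,0,0,0],
    [0,0,0,0],
  ],
)

```text
clock: 2.62
position: [522.5, -258.9, 137.8]
ee_rot: [-0.699, 0.105, 0.7, 0.105]
contact_force: [0.3, 0.4, -0.2]
gripper_width: 85.2
```

Call:
drive_tool(
  motion=[
    [0,0,0,0],
    [0,0,0,0],
    [0,0,0,0],
    [0,0,0,0],
    [0,0,0,0],
    [0,0,0,0],
    [0,0,0,0],
    [0,0,0,0],
    [0,0,0,0],
    [0,0,0,0],
  ],
  grip=0,
)

```text
clock: 3.45
position: [523.0, -259.0, 138.8]
ee_rot: [-0.699, 0.105, 0.699, 0.105]
contact_force: [0.3, -0.7, -0.0]
gripper_width: -0.1
```

```bash
python3 - <<'E'
from h import *
go([523,-259,139])
a=arm.get_image("wrist")[:,:,::-1]; b=arm.get_image("side")[:,:,::-1]
cv2.imwrite("pics/w2.png",np.hstack([crop(a,220,180,2),crop(b,262,210,3)[:300,:400]])) if 0 else cv2.imwrite("pics/w2.png",np.hstack([cv2.resize(a[150:480,160:480],(400,412)),cv2.resize(b[200:380,240:415],(400,412))]))
E
```

```text
t 3.45 pos [ 523.  -259.   138.8] F [ 0.3 -0.7 -0. ] T [-0.03 -0.03  0.01] w -0.1 q [-0.18  0.36 -0.18 -0.   -1.04  1.46] tilt 0.0
 axes y [-0.29 -0.96  0.  ] z [-0.96  0.29  0.  ] shift [-0.2  0.  -0. ]
```

View pics/w2.png

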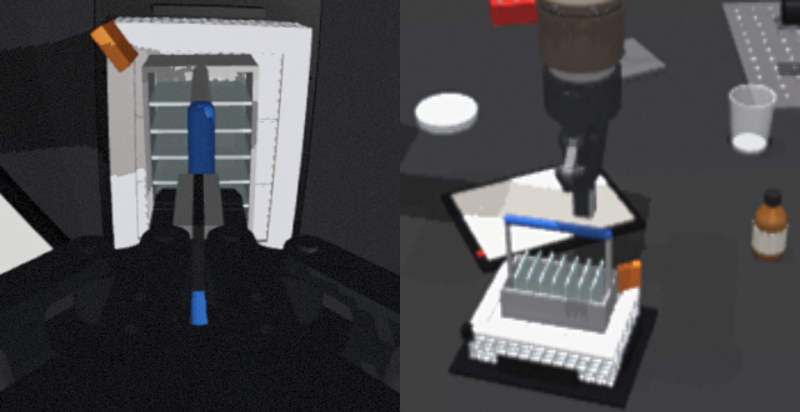

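```bash
python3 - <<'E'
from h import *
np.set_printoptions(precision=1,suppress=True)
for z in (139,158,175,190): print(z,proj("side",[523,-259,z]),proj("scene",[523,-259,z]))
a=arm.get_image("scene")[:,:,::-1]; b=arm.get_image("side")[:,:,::-1]
cv2.imwrite("pics/w3.png",np.hstack([crop(a,200,180,4),crop(b,262,245,4)]))
E
```

```text
139 [[320.4 306.5]] [[238.  227.2]]
158 [[320.3 300.1]] [[237.3 221.5]]
175 [[320.2 294.3]] [[236.6 216.3]]
190 [[320.1 289.1]] [[236.1 211.7]]
```

View pics/w3.png

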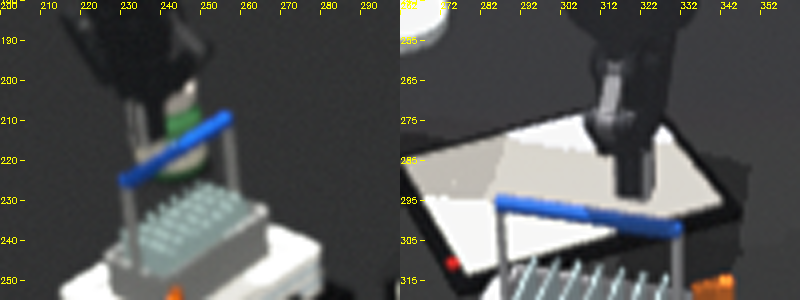

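```bash
python3 - <<'E'
from h import *
np.set_printoptions(precision=1,suppress=True)
for z in (192,205,220,235): print(z,proj("side",[[575,0,z],[675,0,z]]).ravel())
for z in (139,158,173): print(z,proj("scene",[523,-259,z]))
st=arm.read_state()
# wrist: project bar points & TCP
c=arm.calibration("wrist");K=c["K"];T=c["T_tool_cam"]
def pw(P,tool=False):
    p=np.array(P,float) if tool else R.from_quat(st["ee_rot"]).inv().apply(np.array(P)-st["position"])
    q=np.linalg.inv(T)@np.append(p,1); th=np.arctan2(np.hypot(q[0],q[1]),-q[2]); h=np.hypot(q[0],q[1])
    return K[0,2]+K[0,0]*th*q[0]/h, K[1,2]-K[0,0]*th*q[1]/h
for x in (0,-19,-35): print("tool x",x,np.array(pw([x,0,0],True)),np.array(pw([x,0,-11],True)))
print("bar ends",pw([551,-268,163]),pw([439.8,-235,163]))
E
python3 -c "
import cv2;a=cv2.imread('pics/w2.png');print(a.shape)"
```

```text
192 [335.1 233.9 370.7 232.8]
205 [335.1 229.8 370.9 228.7]
220 [335.1 225.1 371.1 224. ]
235 [335.1 220.2 371.3 219.2]
139 [[238.  227.2]]
158 [[237.3 221.5]]
173 [[236.7 216.9]]
tool x 0 [318.2 275.1] [318.2 255.2]
tool x -19 [318.2 289.9] [318.2 268.3]
tool x -35 [318.2 304.8] [318.2 281.6]
bar ends (np.float64(319.1802624376419), np.float64(232.94006473885688)) (np.float64(320.6721845346725), np.float64(428.45776169404667))
(412, 800, 3)
```

```bash
python3 - <<'E'
from bench import arm
print(arm.pinch_z,[a for a in dir(arm) if a[0]!='_'])
E
```

```text
18.700000000000003 ['IKError', 'calibration', 'get_image', 'job_done', 'pinch_z', 'read_state']
```

Call:
drive_tool(
  motion=[
    [0,0,0,0],
    [0,0,0,0],
    [0,0,0,0],
    [0,0,0,0],
    [0,0,0,0],
    [0,0,0,0],
    [0,0,0,0],
    [0,0,0,0],
    [0,0,0,0],
    [0,0,0,0],
  ],
  grip=85,
)

```text
clock: 4.48
position: [523.0, -259.0, 138.8]
ee_rot: [0.699, -0.105, -0.699, -0.105]
contact_force: [-0.1, 0.7, 0.3]
gripper_width: 85.0
```

Call:
drive_tool(
  motion=[
    [15,0,0,0],
    [15,0,0,0],
    [6,0,0,0],
    [0,0,0,0],
  ],
)

```text
clock: 4.82
position: [521.8, -258.6, 101.1]
ee_rot: [-0.698, 0.104, 0.701, 0.105]
contact_force: [0.4, -0.6, -0.4]
gripper_width: 84.9
```

Call:
drive_tool(
  motion=[
    [0,0,0,0],
    [0,0,0,0],
    [0,0,0,0],
    [0,0,0,0],
    [0,0,0,0],
    [0,0,0,0],
    [0,0,0,0],
    [0,0,0,0],
    [0,0,0,0],
    [0,0,0,0],
  ],
  grip=0,
)

```text
clock: 5.65
position: [523.3, -259.2, 103.2]
ee_rot: [0.7, -0.105, -0.699, -0.104]
contact_force: [-0.3, -1.5, 2.3]
gripper_width: 8.6
```

Call:
drive_tool(
  motion=[
    [-3,0,0,0],
    [-6,0,0,0],
    [-10,0,0,0],
    [-15,0,0,0],
    [-18,0,0,0],
    [-20,0,0,0],
    [-20,0,0,0],
    [-15,0,0,0],
    [-10,0,0,0],
    [-3,0,0,0],
  ],
)

```text
clock: 6.48
position: [523.8, -259.2, 225.4]
ee_rot: [0.701, -0.105, -0.698, -0.104]
contact_force: [-0.3, 1.0, -1.1]
gripper_width: 8.4
```

```bash
python3 - <<'E'
from h import *
a=.446; u=np.array([np.cos(a),np.sin(a)]); b=np.array([np.sin(a),-np.cos(a)])  # bar x dir at hook (yaw -1.125)
o=np.array([602.5,386])-100*u; print("origin",o,"pre",o-95*u+28*b)
go([*(o-95*u+28*b),190],a)
E
```

```text
origin [512.28202437 342.86397244] pre [438.65303524 276.62371308]
t 6.48 pos [ 523.8 -259.2  225.4] F [-0.3  1.  -1.1] T [-0.08 -0.05 -0.02] w 8.4 q [-0.18  0.29 -0.05  0.   -1.23  1.46] tilt 0.2
 axes y [-0.29 -0.96 -0.  ] z [-0.96  0.29 -0.  ] shift [  34.5 -487.5  238.2]
 spin deg 47.5
```

Call:
drive_tool(
  motion=[
    [0,-8,4,0],
    [0,-16,8,0],
    [0,-24,12,0],
    [0,-30,15,0],
    [0,-30,15,0],
    [0,-30,15,0],
    [0,-30,15,0],
    [0,-30,15,0],
    [0,-30,15,0],
    [0,-30,15,0],
  ],
)

```text
clock: 7.32
position: [473.1, 27.1, 221.5]
ee_rot: [-0.698, 0.105, 0.7, 0.104]
contact_force: [0.8, 0.1, -1.3]
gripper_width: 8.7
```

Call:
drive_tool(
  motion=[
    [0,-30,14,0],
    [0,-30,14,0],
    [0,-30,14,0],
    [0,-30,14,0],
    [0,-30,14,0],
    [0,-30,14,0],
    [0,-24,12,0],
    [0,-15,8,0],
    [0,-7,3,0],
    [0,0,0,0],
  ],
)

```text
clock: 8.15
position: [437.7, 273.9, 221.4]
ee_rot: [-0.699, 0.104, 0.7, 0.103]
contact_force: [0.5, -1.1, -2.6]
gripper_width: 8.7
```

Call:
drive_tool(
  motion=[
    [0,0,0,3],
    [0,0,0,5],
    [0,0,0,6],
    [0,0,0,7],
    [0,0,0,7],
    [0,0,0,7],
    [0,0,0,6],
    [0,0,0,4.5],
    [0,0,0,2],
    [0,0,0,0],
  ],
)

```text
clock: 8.98
position: [438.5, 271.3, 222.3]
ee_rot: [-0.597, 0.379, 0.598, 0.377]
contact_force: [-0.5, 0.4, -1.5]
gripper_width: 8.5
```

```bash
python3 - <<'E'
from h import *
go([438.7,276.6,190],.446)
a=arm.get_image("scene")[:,:,::-1]; b=arm.get_image("side")[:,:,::-1]; w=arm.get_image("wrist")[:,:,::-1]
cv2.imwrite("pics/h1.png",np.vstack([np.hstack([crop(a,400,180,4),crop(b,260,140,4)]),np.hstack([cv2.resize(w,(400,300)),crop(a,385,230,4)])]))
E
```

```text
t 8.98 pos [438.5 271.3 222.3] F [-0.5  0.4 -1.5] T [-0.   -0.02  0.02] w 8.5 q [ 0.87  0.18 -0.21 -0.   -1.19 -0.43] tilt 0.1
 axes y [-0.9  -0.43  0.  ] z [-0.43  0.9  -0.  ] shift [32.3 -2.6  4.7]
 spin deg -0.2
```

View pics/h1.png

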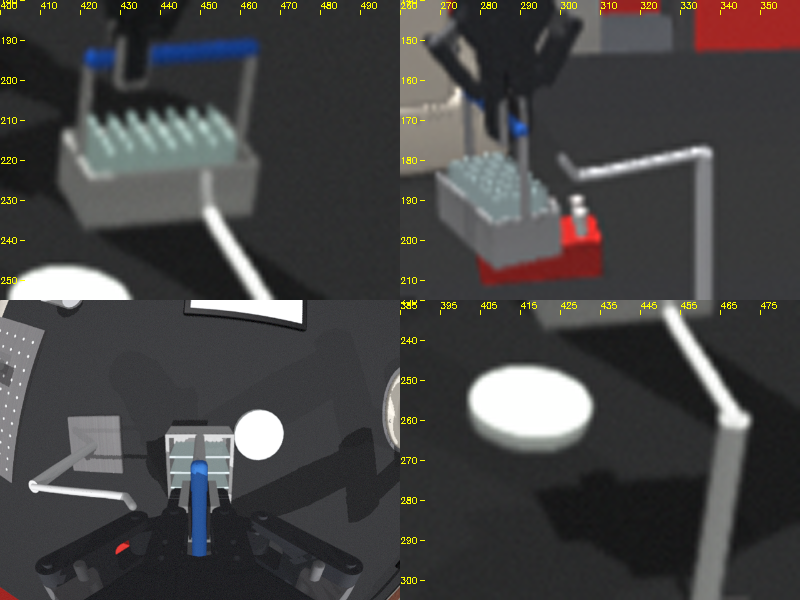

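```bash
python3 - <<'E'
from h import *
np.set_printoptions(precision=1,suppress=True)
print("wrist tip",wz(211,328,224),"bend",wz(195,314,200),"post",wz(53,298,200))
S=lambda u,v:("scene",u/4+400,v/4+180); D=lambda u,v:("side",(u-400)/4+260,v/4+140)
S2=lambda u,v:("scene",u/4+385,(v-300)/4+230)
for k,o in {"tip":[S(206,174),D(562,156)],"bend":[S(209,211),D(577,175)],"post":[S2(735,418),D(706,152)]}.items(): print(k,*[x for x in tri(o)])
for n,o in {"tip":[S(206,174),D(562,156)]}.items(): print([atz(*q,224) for q in o])
print([atz(*q,200) for q in [S(209,211),D(577,175)]],[atz(*q,200) for q in [S2(735-400,418),D(706,152)]])
E
```

```text
wrist tip [479.5 327.4 224. ] bend [493.8 338.8 200. ] post [601.8 385.  200. ]
tip [480.7 333.  220.6] [np.float64(0.5059932324764923), np.float64(0.5059932324765629)]
bend [492.8 338.3 200.8] [np.float64(0.4892564372413412), np.float64(0.4892564372412419)]
post [593.2 582.1 171.6] [np.float64(56.800667365451226), np.float64(56.80066736545136)]
[array([485.8, 333.4, 224. ]), array([481.1, 323.8, 224. ])]
[array([490.5, 338.4, 200. ]), array([493. , 339.1, 200. ])] [array([603.3, 387.2, 200. ]), array([604.9, 381.2, 200. ])]
```

Call:
drive_tool(
  motion=[
    [5,0,0,1],
    [8,0,2,1],
    [8,0,3,0],
    [7,-1,3,0],
    [5,-1,2,0],
    [2,-1,1,0],
    [0,0,0,0],
  ],
)

```text
clock: 9.72
position: [436.9, 284.3, 186.9]
ee_rot: [-0.591, 0.388, 0.591, 0.387]
contact_force: [-0.2, 1.2, -2.2]
gripper_width: 8.8
```

```bash
python3 - <<'E'
from h import *
go([437.5,281.5,187],.41); go([524.6,319.4,187],.41)
E
```

```text
t 9.72 pos [436.9 284.3 186.9] F [-0.2  1.2 -2.2] T [-0.02 -0.01  0.01] w 8.8 q [ 0.89  0.21 -0.25  0.   -1.11 -0.48] tilt 0.1
 axes y [-0.92 -0.4   0.  ] z [-0.4   0.92 -0.  ] shift [-0.1  0.6 -2.8]
 spin deg 0.0
t 9.72 pos [436.9 284.3 186.9] F [-0.2  1.2 -2.2] T [-0.02 -0.01  0.01] w 8.8 q [ 0.89  0.21 -0.25  0.   -1.11 -0.48] tilt 0.1
 axes y [-0.92 -0.4   0.  ] z [-0.4   0.92 -0.  ] shift [ -0.2 -94.4  -2.8]
 spin deg 0.0
```

Call:
drive_tool(
  motion=[
    [0,0,-3,0],
    [0,-5,0,0],
    [0,-10,0,0],
    [0,-14,0,0],
    [0,-14,0,0],
    [0,-14,0,0],
    [0,-14,0,0],
    [0,-12,0,0],
    [0,-8,0,0],
    [0,-3,0,0],
  ],
)

```text
clock: 10.55
position: [526.1, 319.4, 187.5]
ee_rot: [0.591, -0.388, -0.591, -0.388]
contact_force: [0.3, -0.6, -0.4]
gripper_width: 8.5
```

```bash
python3 - <<'E'
from h import *
go([524.6,319.4,154],.41)
a=arm.get_image("scene")[:,:,::-1]; b=arm.get_image("side")[:,:,::-1]
cv2.imwrite("pics/h2.png",np.hstack([crop(a,410,180,4),crop(b,270,140,4)]))
E
```

```text
t 10.55 pos [526.1 319.4 187.5] F [ 0.3 -0.6 -0.4] T [-0.03 -0.08 -0.03] w 8.5 q [ 0.81  0.37 -0.03  0.   -1.17 -0.4 ] tilt 0.0
 axes y [-0.92 -0.4  -0.  ] z [-0.4   0.92 -0.  ] shift [33.5  1.4  0.6]
 spin deg -0.0
```

View pics/h2.png

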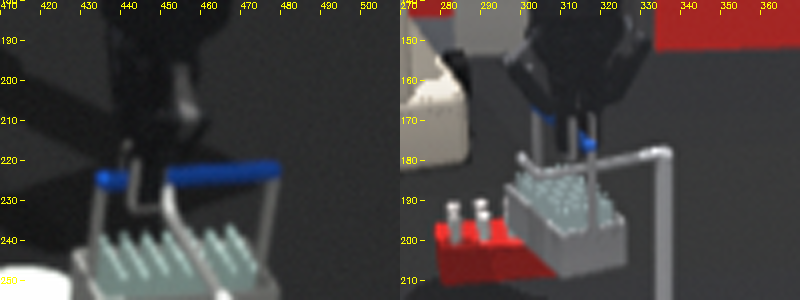

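```bash
python3 - <<'E'
from h import *
np.set_printoptions(precision=1,suppress=True)
print(proj("scene",[[513,346,242],[513,346,204],[513+.399*55,346-.917*55,242],[513-.399*55,346+.917*55,242],[526,319,242]]))
print(tri([("scene",102/4+410,178/4+180),("side",(589-400)/4+270,143/4+140)]))
print([atz("scene",102/4+410,178/4+180,242),atz("scene",278/4+410,169/4+180,242)])
E
```

```text
[[456.5 223.2]
 [454.6 236.3]
 [434.8 224.7]
 [478.  221.7]
 [444.8 224.3]]
(array([536.4, 297.5, 244.3]), [np.float64(0.4819204001033065), np.float64(0.4819204001033226)])
[array([533.3, 297.1, 242. ]), array([492.7, 400.1, 242. ])]
```

Call:
drive_tool(
  motion=[
    [3,0,0,0],
    [6,0,0,0],
    [6,0,0,0],
    [6,0,0,0],
    [5,0,0,0],
    [3,0,0,0],
    [2,0,0,0],
    [0,0,0,0],
  ],
)

```text
clock: 11.32
position: [524.3, 318.7, 156.2]
ee_rot: [-0.591, 0.388, 0.591, 0.387]
contact_force: [-0.9, -0.6, -1.7]
gripper_width: 9.1
```

Call:
drive_tool(
  motion=[
    [1,0,0,0],
    [1,0,0,0],
    [1,0,0,0],
    [0,0,0,0],
    [0,0,0,0],
  ],
)

```text
clock: 11.73
position: [524.7, 319.0, 154.1]
ee_rot: [0.591, -0.387, -0.591, -0.388]
contact_force: [-0.2, -0.1, -1.2]
gripper_width: 8.5
```

Call:
drive_tool(
  motion=[
    [1,0,0,0],
    [1,0,0,0],
    [0,0,0,0],
    [0,0,0,0],
  ],
)

```text
clock: 12.07
position: [524.9, 319.1, 153.5]
ee_rot: [0.592, -0.387, -0.591, -0.388]
contact_force: [-2.2, -1.4, 5.5]
gripper_width: 8.5
```

```bash
python3 - <<'E'
from h import *
go([524.6,319.4,150],.41)
E
```

```text
t 12.07 pos [524.9 319.1 153.5] F [-2.2 -1.4  5.5] T [-0.19  0.64  0.02] w 8.5 q [ 0.81  0.39 -0.08  0.   -1.1  -0.4 ] tilt 0.1
 axes y [-0.92 -0.4  -0.  ] z [-0.4   0.92  0.  ] shift [3.5 0.2 0.4]
 spin deg 0.0
```

Call:
drive_tool(
  motion=[
    [0,0,0,0],
    [0,0,0,0],
    [0,0,0,0],
    [0,0,0,0],
    [0,0,0,0],
    [0,0,0,0],
  ],
  grip=45,
)

```text
clock: 12.57
position: [524.5, 318.8, 151.6]
ee_rot: [-0.591, 0.388, 0.591, 0.388]
contact_force: [-0.1, 0.0, -0.2]
gripper_width: 45.0
```

Call:
drive_tool(
  motion=[
    [-4,0,0,0],
    [-8,0,0,0],
    [-12,0,0,0],
    [-16,0,0,0],
    [-20,0,0,0],
    [-20,0,0,0],
    [-20,0,0,0],
    [-10,0,0,0],
    [0,0,0,0],
  ],
)

```text
clock: 13.32
position: [525.8, 319.7, 265.5]
ee_rot: [0.592, -0.385, -0.591, -0.39]
contact_force: [0.7, 0.6, -0.7]
gripper_width: 44.8
```

```bash
python3 - <<'E'
from h import *
go([582,-225,160],-.295+.6435+np.pi/2)
a=arm.get_image("scene")[:,:,::-1]; b=arm.get_image("side")[:,:,::-1]
cv2.imwrite("pics/h3.png",np.vstack([np.hstack([crop(a,410,200,4),crop(b,270,150,4)]),np.hstack([crop(a,200,205,4),crop(b,262,285,4)])]))
E
```

```text
t 13.32 pos [525.8 319.7 265.5] F [ 0.7  0.6 -0.7] T [-0.01 -0.02  0.01] w 44.8 q [ 0.81  0.33  0.1   0.   -1.34 -0.4 ] tilt 0.4
 axes y [-0.92 -0.4  -0.01] z [-0.4   0.92  0.  ] shift [ 103.5  166.4 -522.1]
 spin deg -86.5
```

View pics/h3.png

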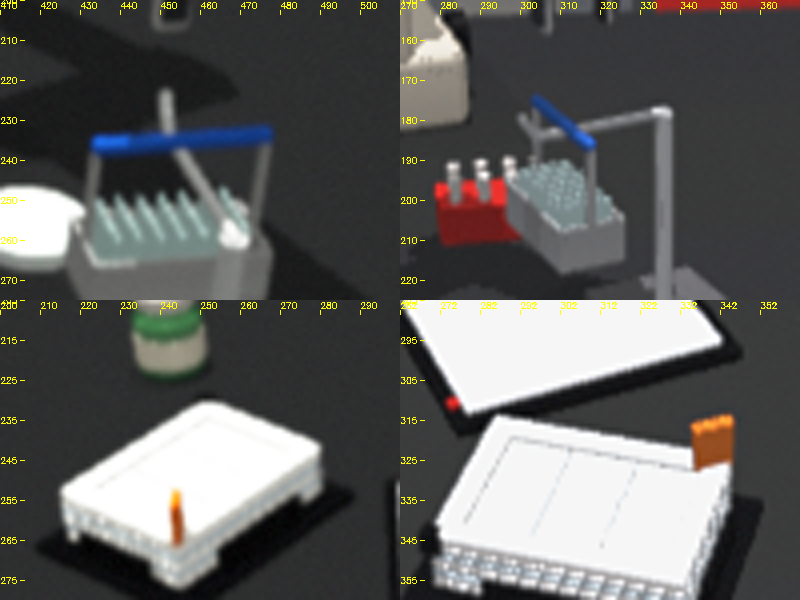

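```bash
python3 - <<'E'
from h import *
from scipy.optimize import least_squares
np.set_printoptions(precision=3,suppress=True)
S=lambda u,v:(u/4+200,(v-300)/4+205); D=lambda u,v:((u-400)/4+262,(v-300)/4+285)
ob=[("scene",(80,-60,8),S(62,492)),("scene",(-80,60,8),S(321,446)),("scene",(-80,-60,8),S(207,402)),
("side",(-80,60,8),D(495,417)),("side",(80,60,8),D(733,466)),("side",(-80,-60,8),D(436,522)),("side",(80,-60,8),D(686,555)),
("side",(69,52,40),D(713,419)),("scene",(69,52,40),S(175,493))]
def W(p,q): return [p[0]+np.cos(p[2])*q[0]-np.sin(p[2])*q[1],p[1]+np.sin(p[2])*q[0]+np.cos(p[2])*q[1],44+q[2]]
f=lambda p:np.concatenate([proj(n,W(p,q))[0]-np.array(o) for n,q,o in ob])
r=least_squares(f,[490,-255,-.295],loss="soft_l1"); print(r.x); print(f(r.x).reshape(-1,2))
p=r.x; print("tab",W(p,(69,52,40)),"far",W(p,(-78,-58,8)))
# light pad fit
po=[("scene",(297,250)),("scene",(350,248)),("scene",(355,290)),("scene",(299,293)),("side",(260,291)),("side",(325,271)),("side",(346,293)),("side",(281,313))]
go(W(p,(69,52,40)),p[2]+.6435+np.pi/2)
E
```

```text
[ 492.326 -249.743   -0.32 ]
[[-0.403  0.198]
 [ 0.123  0.16 ]
 [-0.108 -0.09 ]
 [ 0.442 -1.475]
 [-0.019 -3.534]
 [-1.26   1.982]
 [-0.234  5.795]
 [ 0.14  -0.493]
 [ 0.175  1.073]]
tab [np.float64(574.178127616169), np.float64(-222.080952199808), 84] far [np.float64(400.04342772664285), np.float64(-280.2712116457382), 52]
t 13.42 pos [524.2 318.8 261.5] F [-1.  -0.2 -0.9] T [-0.01 -0.04 -0.02] w 45.0 q [ 0.81  0.33  0.09 -0.   -1.34 -0.4 ] tilt 0.0
 axes y [-0.92 -0.4   0.  ] z [-0.4   0.92  0.  ] shift [ 177.3  169.7 -516.1]
 spin deg -85.1
```

Call:
drive_tool(
  motion=[
    [0,3,-10,0],
    [0,6,-18,0],
    [0,9,-28,0],
    [0,10,-31,0],
    [0,10,-31,0],
    [0,10,-31,0],
    [0,10,-31,0],
    [0,10,-31,0],
    [0,10,-31,0],
    [0,10,-31,0],
  ],
)

```text
clock: 14.25
position: [551.4, 30.2, 261.0]
ee_rot: [-0.591, 0.389, 0.592, 0.387]
contact_force: [0.8, -0.4, -0.2]
gripper_width: 44.6
```

Call:
drive_tool(
  motion=[
    [0,10,-31,0],
    [0,10,-31,0],
    [0,10,-31,0],
    [0,10,-31,0],
    [0,10,-31,0],
    [0,10,-31,0],
    [0,9,-27,0],
    [0,7,-18,0],
    [0,3,-10,0],
    [0,0,0,0],
  ],
)

```text
clock: 15.08
position: [575.0, -221.7, 260.6]
ee_rot: [-0.59, 0.389, 0.591, 0.388]
contact_force: [-0.5, 0.4, -0.1]
gripper_width: 44.7
```

Call:
drive_tool(
  motion=[
    [10,0,0,-7],
    [10,0,0,-7],
    [10,0,0,-7],
    [10,0,0,-7],
    [10,0,0,-7],
    [10,0,0,-7],
    [10,0,0,-7],
    [10,0,0,-7],
    [0,0,0,-7],
    [0,0,0,-7],
  ],
)

```text
clock: 15.92
position: [575.2, -218.0, 180.7]
ee_rot: [-0.706, -0.024, 0.708, -0.024]
contact_force: [0.2, 0.3, 0.7]
gripper_width: 44.9
```

Call:
drive_tool(
  motion=[
    [10,0,0,-7],
    [10,0,0,-7],
    [0,0,0,-1.5],
    [0,0,0,0],
  ],
)

```text
clock: 16.25
position: [575.4, -218.1, 161.0]
ee_rot: [-0.697, -0.118, 0.698, -0.117]
contact_force: [-0.1, -0.3, -0.1]
gripper_width: 44.7
```

```bash
python3 - <<'E'
from h import *
go([573,-225,40],.333+np.pi/2)
w=arm.get_image("wrist")[:,:,::-1]
cv2.imwrite("pics/t1.png",w)
E
```

```text
t 16.25 pos [ 575.4 -218.1  161. ] F [-0.1 -0.3 -0.1] T [-0.01  0.   -0.01] w 44.7 q [-0.1   0.39 -0.06 -0.   -1.12  2.  ] tilt 0.1
 axes y [ 0.33 -0.95 -0.  ] z [-0.95 -0.33  0.  ] shift [121.    5.9   4.3]
 spin deg 0.0
```

View pics/t1.png

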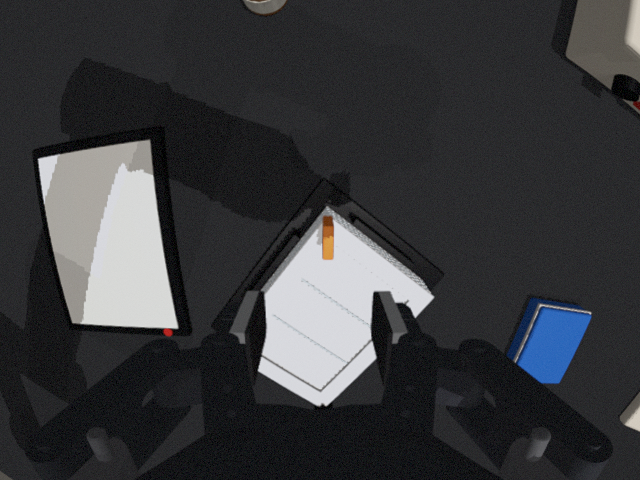

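```bash
python3 - <<'E'
from h import *
np.set_printoptions(precision=1,suppress=True)
print("tab",wz(328,235,84),wz(328,259,84),wz(328,217,52))
A,B,C=wz(327,207,52),wz(434,296,52),wz(322,405,52); print("corners",A,B,C,np.linalg.norm(A-B),np.linalg.norm(B-C),"mid AC",(A+C)/2)
t=(wz(328,235,84)+wz(328,259,84))/2; d=wz(328,235,84)-wz(328,259,84); print("t",t,np.arctan2(d[1],d[0]))
go([*t[:2],40],.333+np.pi/2)
# pad corners
P=[wz(*q,13) for q in [(35,151),(163,127),(190,333),(72,328)]]; print("pad",P,np.mean(P,0))
E
```

```text
tab [ 578.1 -224.8   84. ] [ 560.8 -230.9   84. ] [ 584.1 -223.6   52. ]
corners [ 591.5 -220.1   52. ] [ 547.8 -336.6   52. ] [ 399.7 -282.8   52. ] 124.41543315538401 157.61946665756403 mid AC [ 495.6 -251.5   52. ]
t [ 569.5 -227.8   84. ] 0.33941380861011006
t 16.3 pos [ 575.9 -218.3  161.6] F [ 0.5 -0.1 -0.5] T [-0.  0. -0.] w 44.6 q [-0.1  0.4 -0.1 -0.  -1.1  2. ] tilt 0.1
 axes y [ 0.3 -0.9 -0. ] z [-0.9 -0.3  0. ] shift [121.6   7.    9. ]
 spin deg -0.1
pad [array([547.8,  98.2,  13. ]), array([608.8, -55.1,  13. ]), array([ 410.1, -130.4,   13. ]), array([349.7,  20.7,  13. ])] [479.1 -16.6  13. ]
```

Call:
drive_tool(
  motion=[
    [5,3,3,0],
    [12,4,4,0],
    [18,0,0,0],
    [20,0,0,0],
    [20,0,0,0],
    [18,0,0,0],
    [14,0,0,0],
    [9,0,0,0],
    [4,0,0,0],
    [0,0,0,0],
  ],
)

```text
clock: 17.13
position: [571.6, -227.9, 41.1]
ee_rot: [-0.697, -0.117, 0.698, -0.117]
contact_force: [0.7, 0.3, 1.1]
gripper_width: 45.0
```

Call:
drive_tool(
  motion=[
    [1,0,0,0],
    [0,0,0,0],
    [0,0,0,0],
    [0,0,0,0],
    [0,0,0,0],
    [0,0,0,0],
    [0,0,0,0],
  ],
  grip=0,
)

```text
clock: 17.72
position: [572.6, -228.0, 41.9]
ee_rot: [0.698, 0.117, -0.697, 0.117]
contact_force: [-1.2, 2.9, 5.8]
gripper_width: 5.2
```

```bash
python3 - <<'E'
from h import *
go([571,-227.5,40],.333+np.pi/2)
E
```

```text
t 17.72 pos [ 572.6 -228.    41.9] F [-1.2  2.9  5.8] T [ 0.61  0.36 -0.1 ] w 5.2 q [-0.12  0.51 -0.2   0.   -0.86  2.02] tilt 0.1
 axes y [ 0.33 -0.95  0.  ] z [-0.95 -0.33 -0.  ] shift [ 1.9 -1.   1.3]
 spin deg -0.1
```

Call:
drive_tool(
  motion=[
    [-1,0,0.2,0],
    [-2,0,0.4,0],
    [-2,0,0.4,0],
    [-2,0,0.4,0],
    [-2,0,0.4,0],
    [0,0,0,0],
  ],
)

```text
clock: 18.22
position: [571.0, -228.3, 50.2]
ee_rot: [0.698, 0.117, -0.697, 0.117]
contact_force: [1.9, 2.0, -1.5]
gripper_width: 4.9
```

```bash
python3 - <<'E'
from h import *
go([571,-227.5,40],.333+np.pi/2)
E
```

```text
t 18.22 pos [ 571.  -228.3   50.2] F [ 1.9  2.  -1.5] T [ 0.88 -0.74 -0.02] w 4.9 q [-0.12  0.5  -0.2  -0.   -0.87  2.02] tilt 0.1
 axes y [ 0.33 -0.95  0.  ] z [-0.95 -0.33 -0.  ] shift [10.2 -0.7 -0.3]
 spin deg -0.1
```

Call:
drive_tool(
  motion=[
    [-2,0,0.4,0],
    [-2,0,0.4,0],
    [-2,0,0.5,0],
    [-2,0,0.5,0],
    [-2,0,0.5,0],
    [-2,0,0.5,0],
    [-1,0,0.2,0],
    [0,0,0,0],
    [0,0,0,0],
  ],
)

```text
clock: 18.97
position: [566.8, -229.8, 62.7]
ee_rot: [-0.697, -0.117, 0.698, -0.117]
contact_force: [-1.3, -0.2, -2.3]
gripper_width: 5.1
```

```bash
python3 - <<'E'
from h import *
go([571,-227.5,40],.333+np.pi/2)
a=arm.get_image("scene")[:,:,::-1]; b=arm.get_image("side")[:,:,::-1]; w=arm.get_image("wrist")[:,:,::-1]
cv2.imwrite("pics/t2.png",np.vstack([np.hstack([crop(a,200,205,4),crop(b,262,285,4)]),np.hstack([crop(w,220,180,2),crop(b,262,250,4)])]))
E
```

```text
t 18.97 pos [ 566.8 -229.8   62.7] F [-1.3 -0.2 -2.3] T [-0.06 -0.08  0.04] w 5.1 q [-0.12  0.48 -0.19  0.   -0.9   2.02] tilt 0.1
 axes y [ 0.33 -0.95 -0.  ] z [-0.95 -0.33  0.  ] shift [22.7 -0.8 -4.7]
 spin deg -0.1
```

View pics/t2.png

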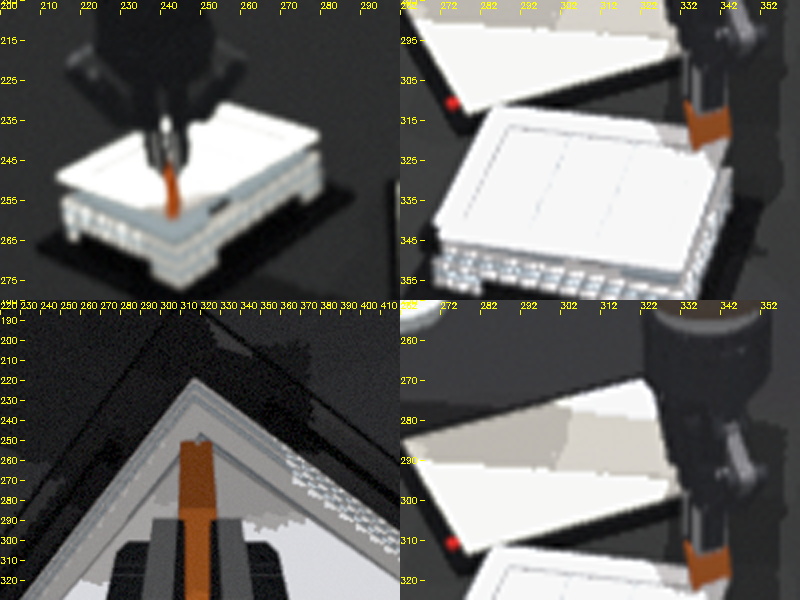

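Call:
drive_tool(
  motion=[
    [-2,0,0.6,0],
    [-3,0,0.9,0],
    [-3,0,1.0,0],
    [-3,0,1.0,0],
    [-4,0,1.5,0],
    [-4,0,1.6,0],
    [-4,0,1.7,0],
    [-4,0,1.7,0],
    [-3,0,1.3,0],
    [0,0,0,0],
  ],
)

```text
clock: 19.95
position: [557.1, -233.5, 94.0]
ee_rot: [0.698, 0.116, -0.697, 0.117]
contact_force: [0.6, -0.5, -1.6]
gripper_width: 4.7
```

```bash
python3 - <<'E'
from h import *
go([571,-227.5,40],.333+np.pi/2)
E
```

```text
t 19.95 pos [ 557.1 -233.5   94. ] F [ 0.6 -0.5 -1.6] T [ 0.06 -0.21  0.02] w 4.7 q [-0.13  0.43 -0.18  0.   -0.95  2.03] tilt 0.1
 axes y [ 0.33 -0.95  0.  ] z [-0.95 -0.33 -0.  ] shift [ 54.   -1.2 -15. ]
 spin deg -0.1
```

Call:
drive_tool(
  motion=[
    [0,0,-1,0],
    [-0.5,0,-2,0],
    [-0.5,0,-3,0],
    [-0.5,0,-3,0],
    [-0.5,0,-3,0],
    [-0.5,0,-3,0],
    [-0.5,0,-3,0],
    [-0.5,0,-3,0],
    [0,0,-1,0],
    [0,0,0,0],
  ],
)

```text
clock: 20.78
position: [577.9, -225.9, 96.3]
ee_rot: [0.697, 0.117, -0.697, 0.117]
contact_force: [-0.2, 0.2, -0.5]
gripper_width: 4.5
```

```bash
python3 - <<'E'
from h import *
go([571,-227.5,40],.333+np.pi/2)
E
```

```text
t 20.78 pos [ 577.9 -225.9   96.3] F [-0.2  0.2 -0.5] T [ 0.06 -0.02 -0.08] w 4.5 q [-0.11  0.46 -0.13 -0.   -0.98  2.01] tilt 0.0
 axes y [ 0.33 -0.95  0.  ] z [-0.95 -0.33 -0.  ] shift [56.3 -0.8  7. ]
 spin deg -0.1
```

Drawn 22 mm with no clip force. Lift slowly.

Call:
drive_tool(
  motion=[
    [-2,0,0,0],
    [-4,0,-1,0],
    [-6,0,-1,0],
    [-8,0,0,0],
    [-10,0,0,0],
    [-12,0,0,0],
    [-12,0,0,0],
    [-10,0,0,0],
    [-5,0,0,0],
    [0,0,0,0],
  ],
)

```text
clock: 21.62
position: [580.4, -225.6, 167.5]
ee_rot: [0.699, 0.116, -0.696, 0.117]
contact_force: [0.2, -0.3, 0.1]
gripper_width: 4.7
```

```bash
python3 - <<'E'
from h import *
go([571,-227.5,40],.333+np.pi/2)
a=arm.get_image("scene")[:,:,::-1]; b=arm.get_image("side")[:,:,::-1]
cv2.imwrite("pics/t3.png",np.hstack([crop(a,200,195,4,400,400),crop(b,252,245,4,400,500)[:400]]))
E
```

```text
t 21.62 pos [ 580.4 -225.6  167.5] F [ 0.2 -0.3  0.1] T [-0.06 -0.07 -0.01] w 4.7 q [-0.11  0.4  -0.04  0.   -1.13  2.01] tilt 0.2
 axes y [ 0.33 -0.95  0.  ] z [-0.95 -0.33 -0.  ] shift [127.4  -1.5   9.9]
 spin deg -0.1
```

View pics/t3.png

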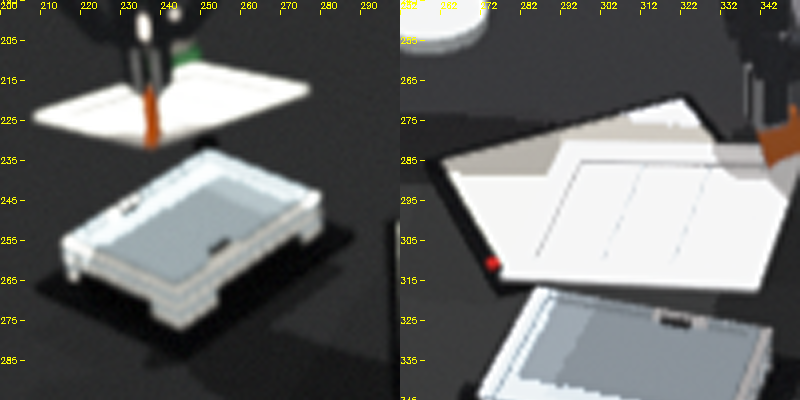

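Call:
drive_tool(
  motion=[
    [0,-6,-1,0],
    [0,-14,-3,0],
    [0,-24,-4,0],
    [0,-30,-6,0],
    [0,-33,-7,0],
    [0,-33,-7,0],
    [0,-33,-7,0],
    [0,-28,-6,0],
    [0,-20,-4,0],
    [0,-10,-1,0],
  ],
)

```text
clock: 22.55
position: [546.7, 11.2, 165.0]
ee_rot: [-0.697, -0.118, 0.697, -0.118]
contact_force: [-1.0, -0.8, -0.5]
gripper_width: 4.8
```

Call:
drive_tool(
  motion=[
    [5,-1,0,0],
    [10,0,0,0],
    [15,0,0,0],
    [15,0,0,0],
    [15,0,0,0],
    [10,0,0,0],
    [7,0,0,0],
    [5,0,0,0],
    [3,0,0,0],
    [0,0,0,0],
  ],
)

```text
clock: 23.38
position: [547.3, 8.6, 79.9]
ee_rot: [-0.697, -0.117, 0.698, -0.117]
contact_force: [0.4, -0.5, -1.0]
gripper_width: 4.6
```

```bash
python3 - <<'E'
from h import *
go([548,7,64],.333+np.pi/2)
E
```

```text
t 23.38 pos [547.3   8.6  79.9] F [ 0.4 -0.5 -1. ] T [0.02 0.   0.02] w 4.6 q [ 0.31  0.36 -0.34 -0.   -0.87  1.59] tilt 0.0
 axes y [ 0.33 -0.95 -0.  ] z [-0.95 -0.33  0.  ] shift [15.9  1.8 -0.1]
 spin deg -0.1
```

Call:
drive_tool(
  motion=[
    [4,0,0,0],
    [4,0,0,0],
    [4,0,0,0],
    [4,0,0,0],
    [4,0,-1.7,0],
    [4,0,-1.7,0],
    [4,0,-1.6,0],
    [0,0,0,0],
  ],
)

```text
clock: 24.05
position: [552.0, 10.6, 51.3]
ee_rot: [-0.697, -0.117, 0.698, -0.117]
contact_force: [0.0, -0.4, -0.9]
gripper_width: 4.7
```

```bash
python3 - <<'E'
from h import *
go([548,7,64],.333+np.pi/2)
E
```

```text
t 24.05 pos [552.   10.6  51.3] F [ 0.  -0.4 -0.9] T [-0.02  0.01 -0.02] w 4.7 q [ 0.31  0.41 -0.36 -0.   -0.81  1.59] tilt 0.1
 axes y [ 0.33 -0.95 -0.  ] z [-0.95 -0.33  0.  ] shift [-12.7   2.1   4.9]
 spin deg -0.1
```

Call:
drive_tool(
  motion=[
    [4,0,-1.3,0],
    [4,0,-1.3,0],
    [4,0,-1.2,0],
    [3,0,-1,0],
    [3,0,-0.8,0],
    [0,0,0,0],
  ],
)

```text
clock: 24.55
position: [557.7, 12.4, 33.9]
ee_rot: [-0.697, -0.117, 0.697, -0.117]
contact_force: [0.4, -0.1, 1.4]
gripper_width: 4.7
```

```bash
python3 - <<'E'
from h import *
go([548,7,11],.333+np.pi/2)
a=arm.get_image("side"); h=cv2.cvtColor(a,cv2.COLOR_RGB2HSV)
m=cv2.inRange(h,(5,150,80),(20,255,255)); m[:, :300]=0
n,l,s,c=cv2.connectedComponentsWithStats(m); print([(x.tolist(),y.round(1)) for x,y in zip(s[1:],c[1:]) if x[4]>15])
cv2.imwrite("pics/p1.png",a[:,:,::-1])
E
```

```text
t 24.55 pos [557.7  12.4  33.9] F [ 0.4 -0.1  1.4] T [ 0.03 -0.06 -0.  ] w 4.7 q [ 0.31  0.44 -0.36  0.   -0.77  1.59] tilt 0.0
 axes y [ 0.33 -0.95  0.  ] z [-0.95 -0.33  0.  ] shift [22.9  2.  10.9]
 spin deg -0.1
[([327, 265, 10, 12, 57], array([332.2, 271.3])), ([395, 289, 14, 12, 123], array([401.9, 294.8]))]
```

Call:
drive_tool(
  motion=[
    [3,0,-0.6,0],
    [3,0,-0.6,0],
    [3,0,-0.5,0],
    [3,0,-0.5,0],
    [3,0,-0.4,0],
    [3,0,-0.3,0],
    [2,0,-0.3,0],
    [0,0,0,0],
  ],
)

```text
clock: 25.27
position: [559.8, 13.5, 13.6]
ee_rot: [-0.697, -0.117, 0.698, -0.116]
contact_force: [0.2, 1.4, 2.4]
gripper_width: 4.4
```

```bash
python3 - <<'E'
from h import *
go([548,7,11],.333+np.pi/2)
E
```

```text
t 25.27 pos [559.8  13.5  13.6] F [0.2 1.4 2.4] T [ 0.24  0.25 -0.15] w 4.4 q [ 0.31  0.47 -0.37 -0.   -0.73  1.59] tilt 0.1
 axes y [ 0.32 -0.95 -0.  ] z [-0.95 -0.32  0.  ] shift [ 2.6  2.3 13.2]
 spin deg -0.1
```

Call:
drive_tool(
  motion=[
    [0,0,0,0],
    [0,0,0,0],
    [0,0,0,0],
    [0,0,0,0],
    [4,0,0,0],
    [4,0,0,0],
    [3,0,0,0],
    [0,0,0,0],
  ],
  grip=35,
)

```text
clock: 25.93
position: [559.7, 13.2, 2.3]
ee_rot: [-0.697, -0.117, 0.698, -0.117]
contact_force: [0.4, -0.6, 0.3]
gripper_width: 34.6
```

Call:
drive_tool(
  motion=[
    [0,0,0,0],
    [0,0,0,0],
    [0,0,0,0],
    [0,0,0,0],
    [0,0,0,0],
    [0,0,0,0],
    [0,0,0,0],
    [0,0,0,0],
  ],
  grip=0,
)

```text
clock: 26.6
position: [560.7, 13.5, 3.5]
ee_rot: [0.698, 0.117, -0.697, 0.117]
contact_force: [0.0, -0.1, 0.3]
gripper_width: 6.1
```

```bash
python3 - <<'E'
from h import *
go([563,12.5,3],.333+np.pi/2)
E
```

```text
t 26.6 pos [560.7  13.5   3.5] F [ 0.  -0.1  0.3] T [ 0.06 -0.04  0.02] w 6.1 q [ 0.31  0.49 -0.38  0.   -0.71  1.59] tilt 0.0
 axes y [ 0.33 -0.95  0.  ] z [-0.95 -0.33 -0.  ] shift [ 0.5  1.7 -1.8]
 spin deg -0.1
```

Call:
drive_tool(
  motion=[
    [-3,0,0,0],
    [-6,0,0,0],
    [-10,0,0,0],
    [-14,0,0,0],
    [-16,0,0,0],
    [-14,0,0,0],
    [-12,0,0,0],
    [-7,0,0,0],
    [-3,0,0,0],
    [0,0,0,0],
  ],
)

```text
clock: 27.43
position: [560.8, 13.5, 89.3]
ee_rot: [0.698, 0.117, -0.697, 0.117]
contact_force: [-0.2, 0.4, -0.9]
gripper_width: 6.0
```

Call:
drive_tool(
  motion=[
    [0,0,0,0],
    [0,0,0,0],
    [0,0,0,0],
    [0,0,0,0],
    [0,0,0,0],
    [0,0,0,0],
  ],
)

```text
clock: 27.93
position: [560.3, 13.4, 88.0]
ee_rot: [-0.697, -0.117, 0.698, -0.117]
contact_force: [-0.1, -1.1, -0.8]
gripper_width: 5.5
```

```bash
python3 - <<'E'
from h import *
go([563,12.5,88],.333+np.pi/2)
import scipy.ndimage as nd
I={n:arm.get_image(n)[:,:,::-1].copy() for n in ("scene","side","wrist")}
for n in I: cv2.imwrite(f"pics/f_{n}.png",I[n])
# coarse ascii grid of brightness around where the tray should be
yaw=-.31; c=np.array([481,-14.])
Rm=np.array([[np.cos(yaw),-np.sin(yaw)],[np.sin(yaw),np.cos(yaw)]])
for n in ("scene","side"):
    P=[[*(c+Rm@np.array(q)),106] for q in [(80,60),(80,-60),(-80,-60),(-80,60)]]
    print(n,proj(n,P).round(1).tolist())
    old=cv2.imread(f"pics/{n}0.png"); u=proj(n,P); x0,y0=u.min(0).astype(int)-12; x1,y1=u.max(0).astype(int)+12
    g=cv2.cvtColor(I[n],cv2.COLOR_BGR2GRAY)[y0:y1:3,x0:x1:2]
    print(x0,y0); print("\n".join("".join(" .:-=+*#%@"[v//26] for v in r) for r in g))
E
```

```text
t 27.93 pos [560.3  13.4  88. ] F [-0.1 -1.1 -0.8] T [ 0.04 -0.13 -0.01] w 5.5 q [ 0.31  0.38 -0.3   0.   -0.9   1.59] tilt 0.0
 axes y [ 0.33 -0.95  0.  ] z [-0.95 -0.33  0.  ] shift [-0.   1.7 -2.2]
 spin deg -0.1
scene [[324.1, 261.5], [289.3, 248.0], [322.2, 224.2], [355.8, 235.7]]
277 212
.................             ......::-=++***
.................             ..........::::.
..............::.          .   .:............
............---..   ..  ...    ..::..........
............:..:.. .  ..     ..... ..........
............. .:...     .  .-:... ...........
.............. ...=@+.:#*..%@*.. ............
............... ..-@*.#@@..#=  .*@@@*=:......
.............:+%-. .. =@@. .. .#@@@@@@@%:....
...........:+@@@@+:-. :@#..-++@@@@@@@@%:.....
+=.......:*@@@@@@@@@@.-@#:-@@@@@@@@@%:.......
@*.....:#@@@@@@@@@@@@:-@%--@@@@@@@%=.........
*+:...-@@@@@@@@@@@@@@:----:@@@@@@@%- ........
*+. ...:=#@@@@@@@@@@@%=--=%@@@@@@@@# ........
=.    .... -@@@@@@@@@@@*=%@@@@@@@@@@.........
    ...... -@@@@@@@@@@@*=%%####%%@@@: .......
  ........ :@@@@@@@@###+=*##########- .......
.......... :@@@@@@%####
[... 366 characters left out ...]
.-...:::::
@@@@@@@@@:::::::::::::..............-..::::::
@@@@@@@@@::::::....................=-..::::::
@@@@@@%*=...:@@@@@@@%*==-:.........--:--:::::
***++++-...:@@@@%%#%%@@@@@@@@@@%+-:-----:::::
----:.....:@@@@@@@@@@@@@@@@@%%%%@##---==:::::
.........:@@@@@@@@@@@@@@@@@@@@@@@@@@@#*..::::
........:@@@@@@@@@@@@@@@@@@@@@@@@@@@@@:...:::
.::::::-@@@%@@@@@@@@@@@@@@@@@@@@@@@@@+.....::
::::::-@@@@@@@@@@@@@@@@@@@@@@@@@@@@@%........
::::::-=*#%@@@@@@@@@@@@@@@@@@@@@@@@@.........
::::::::::::::::-=+#%%@@@@@@@@@@@@@#. .......
::::::::::..::-*************#%%%@@%##- ......
:::::.:-*@@@#***********************##- .....
:. =@@@@@@@%**************************** ..::
:.  %@@@@@%***#**************#********@@*..::
```

```bash
python3 - <<'E'
from h import *
for n,(x,y,w,h),f in [("scene",(205,258,60,22),"scene0"),("side",(264,345,80,20),"side0")]:
    o=cv2.cvtColor(cv2.imread(f"pics/{f}.png"),6); g=cv2.cvtColor(cv2.imread(f"pics/f_{n}.png"),6)
    r=cv2.matchTemplate(g[y-8:y+h+8,x-8:x+w+8],o[y:y+h,x:x+w],cv2.TM_CCOEFF_NORMED); _,v,_,p=cv2.minMaxLoc(r); print(n,"stack shift px",p[0]-8,p[1]-8,round(v,3))
h=cv2.cvtColor(cv2.imread("pics/f_scene.png"),cv2.COLOR_BGR2HSV); m=cv2.inRange(h,(105,180,60),(125,255,255))
n,l,s,c=cv2.connectedComponentsWithStats(m); print([x.tolist() for x in s[1:] if x[4]>20 and x[0]>380])
h=cv2.cvtColor(cv2.imread("pics/f_side.png"),cv2.COLOR_BGR2HSV); m=cv2.inRange(h,(105,180,60),(125,255,255))
n,l,s,c=cv2.connectedComponentsWithStats(m); print([x.tolist() for x in s[1:] if x[4]>10])
go([560,13,88])
E
```

```text
scene stack shift px 0 0 0.962
side stack shift px 0 0 0.964
[[432, 231, 46, 8, 217]]
[[162, 115, 41, 42, 1289], [303, 174, 12, 11, 37], [300, 411, 54, 41, 1631], [305, 449, 48, 11, 151]]
t 28.08 pos [560.5  13.4  88.2] F [ 0.1  0.2 -1.3] T [-0.03 -0.07  0.03] w 6.0 q [ 0.31  0.37 -0.3  -0.   -0.9   1.59] tilt 0.0
 axes y [ 0.33 -0.95 -0.  ] z [-0.95 -0.33  0.  ] shift [0.2 0.3 0.6]
```

The stack has not shifted, the basket still hangs where I left it, and the tray is level over the pad. Handing in.

```bash
python3 -c "
from bench import arm
print(arm.job_done())"
```

```text
the job is handed in; nothing more can be done
None
```

I handed the job in at about 28 s, with the tray held by its tab over the light pad; `job_done` gives no verdict.

**What I did**
- **Basket:** I hung it by its bar on the hook and let go. The image showed it hanging free.
- **Peel:** I raised the tab corner about 50 mm while the far corner stayed down, drew the tray about 22 mm clear of the clip, and lifted it. Wrist forces stayed within a few newtons.
- **Levelling:** The drive cannot tip the gripper, so I gripped the tab shallowly and let it turn in the pads. That left the tray tilted. I set it flat on the pad, gripped the tab again lower down, and lifted it 85 mm.

**Last checks**
- **Tray:** Its corners match a level tray centred on the pad to about 1–2 pixels in both fixed cameras. That holds except at the tab corner, which the gripper partly hides. From the lift height, the underside is about 98 mm above the table, and the force reading is about the tray's weight alone.
- **Stack:** It shows 0 pixels of shift in both fixed views.
- **Basket:** The bar is still seen on the hook in both views.

**What disagreed or went unchecked**
- **Fingertip offset:** The real fingertips sit about 36 mm short of the reported TCP. My first grasp closed above the bar for this reason, and I corrected for the offset from then on.
- **Gripper opening:** It reads about 1.5–3 mm below the true thickness of what it holds.
- **Final pictures:** I had used all 12 picture views, so the final state was checked only by image code and the state readings. I did not measure the bystanders afterwards, but nothing was moved close to them.

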